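# Switch the ball sorter to the empty tray and feed the waiting balls

## Task

The left tray of the wooden sorting stand has enough milling balls, so press the raised right-hand end of the rocker down with a fingertip until it has tipped fully over to the right and stays there. Only then push the two porcelain balls waiting on the ledge forward off it with a fingertip, so that they roll over the rocker by themselves into the empty right tray. Do not pick up or carry a ball, and leave everything else on the table where it stands.

Things in the scene. Friction and masses are not known exactly. Their poses are not given: they have to be found in the camera images.
- stand: Wooden sorting stand, fixed to the table: ledge, seesaw rocker, and a chute and grey tray at each end. Origin on the table under the middle of the rocker; its x points the way the balls are fed, away from the robot within 0.35 rad, y to its left (the full tray), z up. Chutes span 133 to 205 mm either side in y, trays 203 to 313 mm.
- ledge_end (a point): Middle of the ledge's lower end, 137 mm above the table, at stand x = -36 mm. The ledge, 60 mm wide, starts at stand x = -205 mm, top 144 mm up. Shallow dips, 142 mm up at x = -140 and -94 mm, seat a ball each; past the crest at x = -83 mm it slopes down (0.12 rad) and balls roll by themselves. Side rails, tops 150 mm up, |y| = 22 to 30 mm, x = -160 to -36 mm.
- rocker (a joint): Seesaw gate: wooden trough 260 mm long across the stand, pivoted in its middle about the stand's x axis 112 mm above the table. Angle in rad: -0.18 left end fully down (balls go left), +0.18 right end fully down (balls go right), stops at both. Starts with the left end down, at -0.18 to -0.10. Its stiff pivot stays where it is left; pressing a tab takes about 0.6 N.
- tab_right (a point): Top middle of the rocker's right finger tab: flat, 40 mm along the rocker by 50 mm, 8 mm thick, sticking out of the trough towards the robot (stand's -x) at its right (-y) end, 62 mm to -x and 110 mm to the right of the pivot. 135 to 144 mm above the table when raised, 104 mm when fully down.
- tab_left (a point): The same on the left tab (+y end).
- ball_front_center (a point): Centre of the front one of two loose white porcelain milling balls, 36 mm in diameter, about 58 g, waiting in the ledge's front dip, 46 mm ahead of the other. Centre 160 mm above the table.
- ball_rear_center (a point): Centre of the rear ball, the same, in the rear dip, with 47 mm of bare ledge behind it. Pushed forward it pushes the front ball too.
- tray_right (a point): Centre of the inner floor of the right tray (18 mm above the table), empty at the start: 125 mm (x) by 110 mm (y) inside; walls to 72 mm at the sides, 106 mm at the outer end.
- tray_left (a point): The same in the left tray, which holds four balls that are not part of the job.
- pinch_pot: Small unfired clay cup, 76 mm across, 55 mm tall; origin at its underside; to be left alone.
- beaker: Terracotta cup, 68 mm across, 85 mm tall; origin at its underside; to be left alone.
- glaze_jar: Closed jar with a label, 60 mm across, 85 mm tall; origin at its underside; to be left alone.
- slip_jar: Closed clear jar, 60 mm across, 85 mm tall; origin at its underside; to be left alone.
- bisque_bowl: Terracotta bowl, 120 mm across, 55 mm tall; origin at its underside; to be left alone.
- rib: Flat dark wooden throwing rib, 60 x 90 x 10 mm, lying in front of the right half of the rocker; origin at its underside; to be left alone.
- brush: Brush, 170 mm long, lying; origin at its underside; to be left alone.
- ball_front: The front ball itself; its axes turn as it rolls: use the centre point.
- ball_rear: The rear ball itself; its axes turn as it rolls: use the centre point.
There are look-alikes about, which are no part of the job. Leave any black look-alike of the ball_rear alone. What is shaped like the ball_front but turquoise is not meant.

How it is judged:
On the way, in this order (a step that is already met when the one before it is completed fails the run):
1. the rocker is tipped fully over to the right while both balls still wait on the ledge (value of joint rocker above 0.155 rad and x of each of ball_front_center, ball_rear_center in the frame of stand below -0.08 m and z of each of ball_front_center, ball_rear_center in the frame of stand above 0.15 m), for 0.2 s.
2. both balls are in the right tray (y of ball_front_center in the frame of stand between -0.315 and -0.205 m and x of ball_front_center in the frame of stand between -0.06 and 0.06 m and z of each of ball_front_center, ball_rear_center in the frame of stand below 0.065 m and y of ball_rear_center in the frame of stand between -0.315 and -0.205 m and x of ball_rear_center in the frame of stand between -0.06 and 0.06 m), for 0.2 s.
At the end, for the whole second after the job is handed in: Both balls lie at rest (under 50 mm/s) in the right tray, and the rocker is tipped over to the right (above 0.155 rad) (all of step 2 and value of joint rocker above 0.155 rad and linear speed of each of ball_front, ball_rear below 0.05 m/s); the robot touches nothing.
It fails at once if a ball is lifted (its centre more than 25 mm above its waiting height) (z of any of ball_front_center, ball_rear_center in the frame of stand above 0.185 m).
It fails at once if the robot touches a ball that is off the ledge, past its end or beside it, in place of letting it roll ((contact force between the arm and ball_front above 0.2 N and (x of ball_front_center in the frame of stand above 0.005 m or y of ball_front_center in the frame of stand above 0.035 m or y of ball_front_center in the frame of stand below -0.035 m)) or (contact force between the arm and ball_rear above 0.2 N and (x of ball_rear_center in the frame of stand above 0.005 m or y of ball_rear_center in the frame of stand above 0.035 m or y of ball_rear_center in the frame of stand below -0.035 m))).
It fails at once if another thing on the table is moved more than 30 mm or knocked over (distance of any of pinch_pot, beaker, glaze_jar, slip_jar, bisque_bowl, rib, brush from where it was at the start of the episode above 0.03 m or angle between any of pinch_pot, beaker, glaze_jar, slip_jar, bisque_bowl, rib's own z axis and vertical above 0.4 rad).
It also fails if it takes over 48 s, if anything falls off the work surface, if the arm or the gripper's body presses on something with over 40 N, if the wrist force passes 120 N, or if a joint passes its speed limit or range.

## Robot

A 6-joint arm with a two-finger parallel gripper is mounted at the origin on the work surface. World frame = base frame: x ahead of the robot, y to its left, z up, the work surface at z = 0. Lengths are in m, angles in rad, forces in N, time in s.
With the tool pointing down it reaches from about 0.35 to 0.975 m from the base axis. Payload 7.1 kg.
Tool frame: the origin (TCP) lies on the centre line of the jaws, within the pads' length; the fingertips stand 25 mm ahead of it and the grasp point (between the pads) lies 6 mm ahead of it; z points along the fingers, y is the line along which they close (so a half turn about z gives the same grasp; the last joint's range is limited). The gripper opens to 88 mm and grips with 3 to 60 N. Pads are 20 mm wide; open, the fingers measure 115 mm over their backs; the gripper's body (75 mm by 178 mm) begins 61 mm behind the grasp point.
Start: joints at [-1.204, 0.423, 1.63, -0, 1.089, -0.019], TCP at [0.235, -0.579, 0.248] pointing down, gripper open.
Joint ranges: [-3, 3], [-0.9, 2.11], [0.09, 2.58], [-1.31, 4.45], [0.11, 2.69], [-2.54, 2.54]. Speed limits (rad/s): [2.39, 2.39, 3.01, 3.14, 3.14, 3.14].

## Interface

Orientations are given as a rotation vector (axis times angle).
In Python, from station import state, camera, close_job gives the robot as it stands. The module is installed in compiled form; this text tells all that it offers.
- The arm moves only by the tool apply_moves, never from a script. Its argument "steps" is a list of rows, each a list of 3 entries, a list of its own where there are three numbers: the closure, from 0 (fully open) to 1 (shut), then the shift along the world's x, y, z in cm, then the turn, a rotation vector about the world's x, y, z in degrees. A call has 1 to 8 rows; each row shifts and turns the commanded pose from where the row before left it; what a row does not reach is not made up. A row lasts 1/12 s, in which the tool goes at most 41.7 mm and 7.16 degrees, less where a joint would pass 70% of its speed; a pose out of reach is approached as far as the arm can. A call with a gripper value outside its range is refused whole. The fingers move at their own pace and stop on an object; "force" is the grip in N (left out, the last holds). Time passes only in rows, so rows that do not move let the fingers close. It gives the time, the measured TCP pose, the force, the opening and the grip force at its end, in the units of the state.
- state(): the state, without advancing time (a new reading comes with each control period).
- camera(name): name is "scene" or "top" or "wrist"; returns a dict with "frame" (384x512x3 uint8, red, green, blue), "K" (3x3 intrinsics, pixels), "position" and "orientation" of the camera in the world; the wrist camera has in their place "T_tool_cam" (4x4, takes a point from camera to tool coordinates, whose origin is the TCP and whose axes are the flange's). Camera axes: x right, y down, z forward; pixel columns grow to the right and rows downward; lengths in m; the calibration is good to about 2 mm. A picture is of the moment at which its call begins: read the wrist's pose just before it. There is no depth.
- close_job(): hands the job in; it is judged then, once.
The state is a dict: "time_s": time; "joint_positions": joint angles; "qd": joint speeds; "effort": joint torques, N m; "tcp_pos": TCP position; "ee_rot": TCP orientation; "contact_force": force on the tool from outside, world axes, zero at the start; "moment": the same for the moment, N m; "opening": opening from 0.0 (shut) to 1.0 (fully open); "gripper_force": force on a finger pad.
Only numpy, scipy, OpenCV 4.12 (cv2) and the standard library are available. Lean on these libraries where they do the work, as an engineer would, in place of code of your own. Each camera call takes 0.05 s, during which the arm holds its last target. There are 200 camera calls.

## Working session

There is one attempt and no reset: what is moved stays moved. The work goes in short steps, Python scripts to look and compute and a tool call to move; the robot and the scene stay as the last step left them, time stands still between calls to the robot, and variables do not carry over. Pictures are saved under pics/ and viewed, at most 10 in all, crops included, and the job is handed in when it is done.

Besides the shell and the picture viewer there is one more tool, called after "Emit:" as a command line: name --argument value ..., lists and objects as JSON in quotes. apply_moves: Moves the arm, as the interface text tells. Its arguments: {"type":"object","properties":{"steps":{"type":"array"},"force":{"type":"number"}},"required":["steps"]}

```bash
mkdir -p pics
cat > h.py <<'E'
import numpy as np, cv2
from scipy.spatial.transform import Rotation as R
from station import state, camera, close_job
def rot(o):
    o=np.array(o,float)
    if o.shape==(3,3): return o
    return R.from_rotvec(o).as_matrix() if o.size==3 else R.from_quat(o).as_matrix()
def save(n,c): cv2.imwrite(f'pics/{n}.png',c['frame'][:,:,::-1])
def plane(c,u,v,z):
    d=rot(c['orientation'])@np.linalg.inv(c['K'])@[u,v,1]; p=np.array(c['position'])
    return p+d*(z-p[2])/d[2]
def proj(c,P):
    q=(np.array(P)-c['position'])@rot(c['orientation']); q=q@np.array(c['K']).T
    return q[...,:2]/q[...,2:]
E
python3 - <<'E'
from h import *
s=state();print(s)
for n in('scene','top'):
    c=camera(n);save(n,c);print(n,c['K'],c['position'],c['orientation'])
a=[cv2.imread(f'pics/{n}.png') for n in('top','scene')]
E
```

```text
{'time_s': 0.0, 'joint_positions': array([-1.20401925e+00,  4.23837320e-01,  1.63067726e+00, -2.39651635e-05,
        1.08860697e+00, -1.90179231e-02]), 'qd': array([-4.05047949e-04, -2.92425609e-05, -4.63901281e-04,  1.33104626e-04,
        1.33988292e-03,  5.57617661e-04]), 'effort': array([ 2.31055543e-03, -5.44612384e+01, -2.73663872e+01,  6.45213830e-02,
        2.27289641e-02, -1.05908914e-04]), 'tcp_pos': array([ 0.23500779, -0.5785776 ,  0.24690888]), 'ee_rot': array([-3.08184752e+00, -6.01983341e-01,  4.48106087e-04]), 'contact_force': array([0.55358278, 0.28797187, 0.67443583]), 'moment': array([-0.00618475, -0.07441429,  0.03246817]), 'gripper_force': 0.0, 'opening': 0.9995561485929165}
scene [[471.4247891    0.         257.98921916]
 [  0.         471.4247891  182.78240057]
 [  0.           0.           1.        ]] [ 1.52923396 -0.0824975   0.72111864] [-1.67887507 -1.4916839   0.82869714]
top [[364.10397033   0.         258.55248378]
 [  0.         364.10397033 190.49138018]
 [  0.           0.           1.        ]] [0.44009511 0.04007037 0.9597355 ] [-2.15412668  2.15113714 -0.11991379]
```

View pics/top.png

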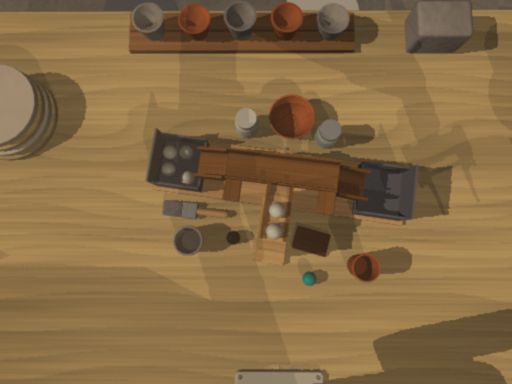

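View pics/scene.png

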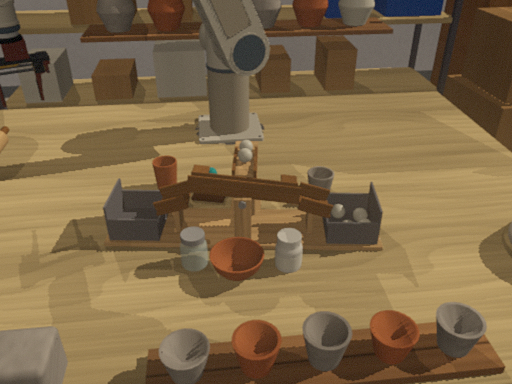

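The top view (up = +x, left = +y) shows the balls near (277,210) and (274,231), the right tab near (327,200), the left tab near (231,190), the right tray near (385,190), the rib near (311,241), the turquoise ball at (309,279) and the terracotta beaker at (366,267). Next I'll measure them.

```bash
cat >> h.py <<'E'
def balls(c,z=.16,box=(255,195,300,245)):
    x0,y0,x1,y1=box
    f=c['frame'][y0:y1,x0:x1]; h=cv2.cvtColor(f,cv2.COLOR_RGB2HSV)
    m=((h[...,1]<90)&(h[...,2]>110)).astype('uint8')
    n,_,st,ce=cv2.connectedComponentsWithStats(m)
    return [(st[i,4],ce[i]+[x0,y0],plane(c,*(ce[i]+[x0,y0]),z)) for i in range(1,n) if st[i,4]>40]
E
python3 - <<'E'
from h import *
np.set_printoptions(precision=4,suppress=True)
c=camera('top')
b=balls(c)
for x in b: print(x)
for n,u,v,z in [('tabR',327,200,.14),('tabL',231,190,.104),('trayR',385,190,.018),('trayL',177,161,.106),('rib',311,241,.01),('teal',309,279,.018),('beaker',366,267,.085),('brushtip',233,238,.03)]: print(n,plane(c,u,v,z))
P=sorted([x[2] for x in b],key=lambda p:p[0])
if len(P)==2:
    d=P[1]-P[0];print(np.hypot(*d[:2]),np.arctan2(d[1],d[0]))
f=c['frame'][130:290,140:430,::-1]; cv2.imwrite('pics/topc.png',cv2.resize(f,None,fx=2.7,fy=2.7,interpolation=cv2.INTER_CUBIC))
E
```

```text
(np.int32(164), array([275.4817, 210.3049]), array([0.4949, 0.0121, 0.16  ]))
(np.int32(162), array([272.5679, 231.3272]), array([0.449 , 0.0186, 0.16  ]))
tabR [ 0.5197 -0.1049  0.14  ]
tabL [0.5468 0.1154 0.104 ]
trayR [ 0.5578 -0.2773  0.018 ]
trayL [0.6164 0.2453 0.106 ]
rib [ 0.4261 -0.0844  0.01  ]
teal [ 0.3311 -0.0769  0.018 ]
beaker [ 0.3669 -0.2028  0.085 ]
brushtip [0.4335 0.1154 0.03  ]
0.04638138678351881 -0.1410544306551919
```

View pics/topc.png

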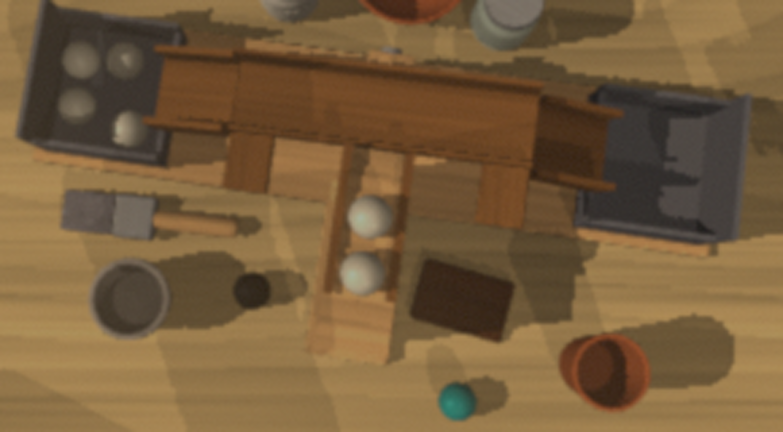

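The crop shows balls at (277.3,210) and (274,231) in full-image pixels. They are 46 mm apart, as they should be. Stand yaw is about -0.14 and its origin is about (0.588,-0.005). The right tab is then predicted at (0.511,-0.105), and the pixels give (0.514,-0.102), so they agree. I'll move above the tab with the fingers shut.

Emit:
apply_moves --steps '[[1, [1.7, 2.96, -0.2], [0, 0, 3.75]], [1, [1.7, 2.96, -0.2], [0, 0, 3.75]], [1, [1.7, 2.96, -0.2], [0, 0, 3.75]], [1, [1.7, 2.96, -0.2], [0, 0, 3.75]], [1, [1.7, 2.96, -0.2], [0, 0, 3.75]], [1, [1.7, 2.96, -0.2], [0, 0, 3.75]], [1, [1.7, 2.96, -0.2], [0, 0, 3.75]], [1, [1.7, 2.96, -0.2], [0, 0, 3.75]]]' --force 10

```text
time_s: 0.82
tcp_pos: [0.3716, -0.3407, 0.2315]
ee_rot: [-2.82, -1.384, 0.0]
contact_force: [0.8, 0.3, 0.3]
opening: 0.433
gripper_force: 0.0
```

Emit:
apply_moves --steps '[[1, [1.7, 2.96, -0.2], [0, 0, 3.75]], [1, [1.7, 2.96, -0.2], [0, 0, 3.75]], [1, [1.7, 2.96, -0.2], [0, 0, 3.75]], [1, [1.7, 2.96, -0.2], [0, 0, 3.75]], [1, [1.7, 2.96, -0.2], [0, 0, 3.75]], [1, [1.7, 2.96, -0.2], [0, 0, 3.75]], [1, [1.7, 2.96, -0.2], [0, 0, 3.75]], [1, [1.7, 2.96, -0.2], [0, 0, 3.75]]]'

```text
time_s: 1.48
tcp_pos: [0.5077, -0.1038, 0.2155]
ee_rot: [-2.366, -2.067, 0.0]
contact_force: [0.5, -0.3, -0.1]
opening: 0.008
gripper_force: 0.0
```

Emit:
apply_moves --steps '[[1, [0, 0, 0], [0, 0, 0]], [1, [0, 0, 0], [0, 0, 0]]]'

```text
time_s: 1.65
tcp_pos: [0.5075, -0.1041, 0.2153]
ee_rot: [-2.366, -2.066, 0.001]
contact_force: [0.4, -0.9, 0.3]
opening: 0.007
gripper_force: 0.0
```

Run:
```python
from h import *
np.set_printoptions(precision=4,suppress=True)
s=state();print(s['tcp_pos'],rot(s['ee_rot']),s['contact_force'],s['opening'])
c=camera('wrist');save('w1',c)
T=c['T_tool_cam'];T2=np.eye(4);T2[:3,:3]=rot(s['ee_rot']);T2[:3,3]=s['tcp_pos'];M=T2@T
c['position']=M[:3,3];c['orientation']=M[:3,:3]
print(M)
tip=s['tcp_pos']+rot(s['ee_rot'])@[0,0,.025]
print('tip px',proj(c,tip),'tab px',proj(c,[.511,-.105,.14]),'below tip',proj(c,[tip[0],tip[1],.14]))
```

```text
[ 0.5075 -0.1041  0.2153] [[ 0.1345  0.9909 -0.0006]
 [ 0.9909 -0.1345  0.    ]
 [-0.0001 -0.0006 -1.    ]] [ 0.3836 -0.932   0.3259] 0.0066659786968629
[[ 0.9909 -0.1287 -0.0402  0.5181]
 [-0.1348 -0.9456 -0.2961 -0.0219]
 [ 0.0001  0.2988 -0.9543  0.3533]
 [ 0.      0.      0.      1.    ]]
tip px [254.4215 238.5449] tab px [258.8627 208.9785] below tip [254.223  208.4196]
```

View pics/w1.png

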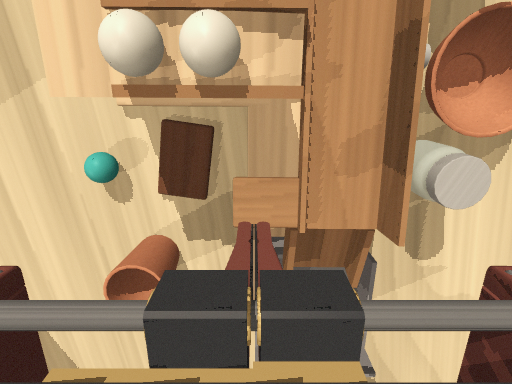

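The wrist view shows the tab spanning (233–300, 178–227), with the point below the tip at (254,208), so the tip needs to go about 4 mm forward. The balls lie level at v=43, so the tool is aligned with the stand. I'll press down.

Emit:
apply_moves --steps '[[1, [0.4, 0.1, -1.5], [0, 0, 0]], [1, [0, 0, -1.5], [0, 0, 0]], [1, [0, 0, -1.2], [0, 0, 0]], [1, [0, 0, -0.5], [0, 0, 0]], [1, [0, 0, -0.5], [0, 0, 0]], [1, [0, 0, -0.5], [0, 0, 0]], [1, [0, 0, -0.5], [0, 0, 0]], [1, [0, 0, -0.5], [0, 0, 0]]]'

```text
time_s: 2.37
tcp_pos: [0.5115, -0.1049, 0.1488]
ee_rot: [2.369, 2.062, 0.001]
contact_force: [0.1, -0.5, 1.0]
opening: 0.002
gripper_force: 0.4
```

Emit:
apply_moves --steps '[[1, [0, 0, -0.5], [0, 0, 0]], [1, [0, 0, -0.5], [0, 0, 0]], [1, [0, 0, -0.5], [0, 0, 0]], [1, [0, 0, -0.2], [0, 0, 0]], [1, [0, 0, -0.1], [0, 0, 0]], [1, [0, 0, 0], [0, 0, 0]]]'

```text
time_s: 2.87
tcp_pos: [0.5112, -0.1043, 0.1309]
ee_rot: [-2.369, -2.063, 0.0]
contact_force: [-0.9, 0.5, 4.6]
opening: 0.007
gripper_force: 2.4
```

Emit:
apply_moves --steps '[[1, [0, 0, -0.1], [0, 0, 0]], [1, [0, 0, -0.1], [0, 0, 0]], [1, [0, 0, 0], [0, 0, 0]], [1, [0, 0, 0], [0, 0, 0]]]'

```text
time_s: 3.2
tcp_pos: [0.5113, -0.1044, 0.1304]
ee_rot: [2.369, 2.063, 0.0]
contact_force: [-6.5, 0.3, 20.6]
opening: 0.007
gripper_force: 10.2
```

The force jumped to 20 N with the tip at 105 mm, so the rocker is at its stop. I'll lift off and go behind the rear ball.

Emit:
apply_moves --steps '[[1, [0, 0, 1], [0, 0, 0]], [1, [0, 0, 3], [0, 0, 0]], [1, [0, 0, 3.5], [0, 0, 0]], [1, [0, 0, 3.5], [0, 0, 0]], [1, [-2.2, 2.5, 0], [0, 0, 0]], [1, [-2.2, 2.5, 0], [0, 0, 0]], [1, [-2.2, 2.5, 0], [0, 0, 0]], [1, [-2.2, 2.5, 0], [0, 0, 0]]]'

```text
time_s: 3.87
tcp_pos: [0.4221, -0.0036, 0.2389]
ee_rot: [2.37, 2.062, 0.001]
contact_force: [0.1, 0.5, -0.3]
opening: 0.006
gripper_force: 0.0
```

Emit:
apply_moves --steps '[[1, [-2.2, 2.5, 0], [0, 0, 0]], [1, [0, 0, 0], [0, 0, 0]], [1, [0, 0, 0], [0, 0, 0]]]'

```text
time_s: 4.12
tcp_pos: [0.4004, 0.0215, 0.239]
ee_rot: [2.366, 2.066, 0.0]
contact_force: [-0.7, -1.0, 0.1]
opening: 0.007
gripper_force: 0.0
```

Run:
```python
from h import *
np.set_printoptions(precision=4,suppress=True)
s=state();print(s['tcp_pos'],s['contact_force'])
c=camera('wrist')
T2=np.eye(4);T2[:3,:3]=rot(s['ee_rot']);T2[:3,3]=s['tcp_pos'];M=T2@c['T_tool_cam']
c['position']=M[:3,3];c['orientation']=M[:3,:3]
tip=s['tcp_pos']+rot(s['ee_rot'])@[0,0,.025]
for z in (.16,.144): print('below tip',proj(c,[tip[0],tip[1],z]))
print('balls',proj(c,[[.495,.0085,.16],[.449,.0155,.16]]))
d=camera('scene')
a=c['frame'][:,:,::-1];b=cv2.resize(d['frame'][120:260,90:400,::-1],(512,231))
cv2.imwrite('pics/w2.png',cv2.resize(np.vstack([a,b]),None,fx=.97,fy=.97))
```

```text
[0.4004 0.0215 0.239 ] [-0.6716 -0.9929  0.0758]
below tip [254.1436 206.7464]
below tip [254.0838 199.8646]
balls [[376.6254 206.8421]
 [317.0442 205.9937]]
```

View pics/w2.png

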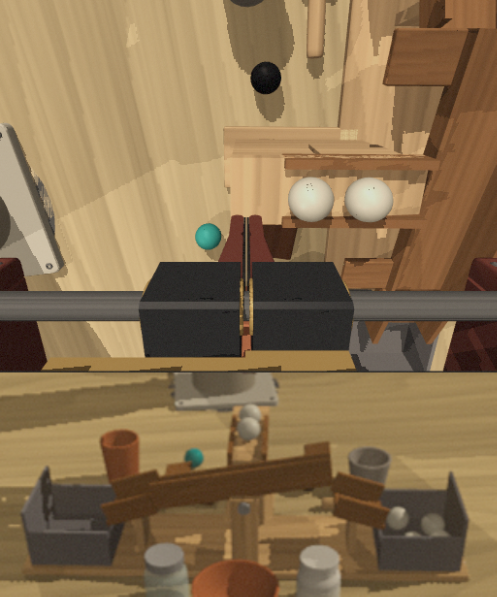

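The scene view shows the rocker tipped fully right with its left end up, and both balls still seated. In the wrist view the balls are at about (321,205) and (380,205), and the tip's point is in line at (254,206). I'll lower and push.

Emit:
apply_moves --steps '[[1, [0, 0, -2], [0, 0, 0]], [1, [0, 0, -2], [0, 0, 0]], [1, [0, 0, -1.3], [0, 0, 0]], [1, [0, 0, -0.5], [0, 0, 0]], [1, [0, 0, 0], [0, 0, 0]]]'

```text
time_s: 4.63
tcp_pos: [0.4012, 0.0199, 0.1797]
ee_rot: [-2.369, -2.061, 0.003]
contact_force: [0.3, -0.0, 0.4]
opening: 0.005
gripper_force: 0.0
```

Emit:
apply_moves --steps '[[1, [0.4, -0.056, 0], [0, 0, 0]], [1, [0.4, -0.056, 0], [0, 0, 0]], [1, [0.4, -0.056, 0], [0, 0, 0]], [1, [0.4, -0.056, 0], [0, 0, 0]], [1, [0.4, -0.056, 0], [0, 0, 0]], [1, [0.4, -0.056, 0], [0, 0, 0]], [1, [0.4, -0.056, 0], [0, 0, 0]], [1, [0.4, -0.056, 0], [0, 0, 0]]]'

```text
time_s: 5.3
tcp_pos: [0.4335, 0.0161, 0.1807]
ee_rot: [-2.369, -2.063, 0.0]
contact_force: [-1.5, -1.0, 0.5]
opening: 0.006
gripper_force: 0.3
```

Emit:
apply_moves --steps '[[1, [0.4, -0.056, 0], [0, 0, 0]], [1, [0.4, -0.056, 0], [0, 0, 0]], [1, [0.4, -0.056, 0], [0, 0, 0]], [1, [0.4, -0.056, 0], [0, 0, 0]], [1, [0.4, -0.056, 0], [0, 0, 0]], [1, [0.4, -0.056, 0], [0, 0, 0]]]'

```text
time_s: 5.8
tcp_pos: [0.4578, 0.0127, 0.1807]
ee_rot: [2.369, 2.063, 0.0]
contact_force: [-0.6, 0.4, -0.6]
opening: 0.006
gripper_force: 0.0
```

Run:
```python
from h import *
s=state();print(s['tcp_pos'],s['contact_force'])
c=camera('wrist');d=camera('scene')
a=c['frame'][:,:,::-1];b=cv2.resize(d['frame'][120:260,90:400,::-1],(512,231))
cv2.imwrite('pics/w3.png',cv2.resize(np.vstack([a,b]),None,fx=.97,fy=.97))
```

```text
[0.45776976 0.01266684 0.18068721] [-0.56912388  0.36762326 -0.58516063]
```

View pics/w3.png

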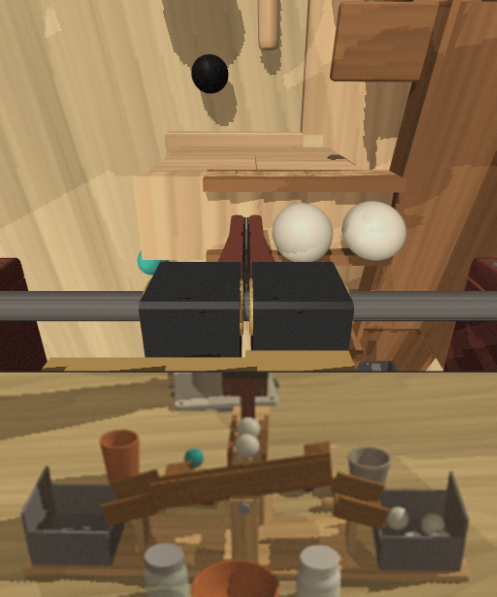

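The front ball is just past the crest at about (374,231) and rolling, and the rear ball touches the finger at about (302,232). I'll keep pushing gently.

Emit:
apply_moves --steps '[[1, [0.4, -0.056, 0], [0, 0, 0]], [1, [0.4, -0.056, 0], [0, 0, 0]], [1, [0.4, -0.056, 0], [0, 0, 0]], [1, [0.4, -0.056, 0], [0, 0, 0]], [1, [0.4, -0.056, 0], [0, 0, 0]], [1, [0.4, -0.056, 0], [0, 0, 0]], [1, [0, 0, 0], [0, 0, 0]], [1, [0, 0, 0], [0, 0, 0]]]'

```text
time_s: 6.57
tcp_pos: [0.4814, 0.0093, 0.1806]
ee_rot: [2.369, 2.063, 0.0]
contact_force: [-0.1, 0.1, -0.4]
opening: 0.008
gripper_force: 0.0
```

Emit:
apply_moves --steps '[[1, [0, 0, 0], [0, 0, 0]], [1, [0, 0, 0], [0, 0, 0]], [1, [0, 0, 0], [0, 0, 0]], [1, [0, 0, 0], [0, 0, 0]], [1, [0, 0, 0], [0, 0, 0]], [1, [0, 0, 0], [0, 0, 0]], [1, [0, 0, 0], [0, 0, 0]], [1, [0, 0, 0], [0, 0, 0]]]'

```text
time_s: 7.23
tcp_pos: [0.4812, 0.0094, 0.1807]
ee_rot: [-2.369, -2.063, 0.0]
contact_force: [0.1, 0.7, -0.3]
opening: 0.009
gripper_force: 0.0
```

Run:
```python
from h import *
s=state();print(s['tcp_pos'],s['contact_force'])
c=camera('wrist');d=camera('scene')
a=c['frame'][:,:,::-1];b=cv2.resize(d['frame'][120:260,90:400,::-1],(512,231))
cv2.imwrite('pics/w4.png',cv2.resize(np.vstack([a,b]),None,fx=.97,fy=.97))
```

```text
[0.48118234 0.00938007 0.18069424] [ 0.11915664  0.73737568 -0.34670171]
```

View pics/w4.png

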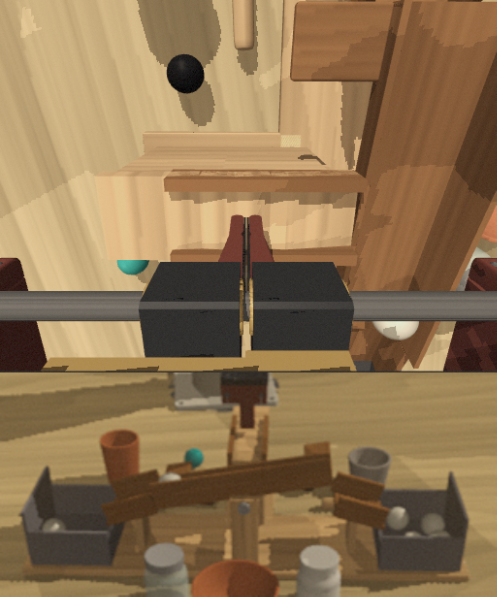

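One ball lies in the right tray, at lower-panel (55,525). The other is rolling down the trough at (170,478). I'll back off upward and wait.

Emit:
apply_moves --steps '[[1, [-0.5, 0.07, 0.5], [0, 0, 0]], [1, [-0.5, 0.07, 1.5], [0, 0, 0]], [1, [0, 0, 2], [0, 0, 0]], [1, [0, 0, 2], [0, 0, 0]], [1, [0, 0, 2], [0, 0, 0]], [1, [0, 0, 0], [0, 0, 0]], [1, [0, 0, 0], [0, 0, 0]], [1, [0, 0, 0], [0, 0, 0]]]'

```text
time_s: 8.0
tcp_pos: [0.4706, 0.0108, 0.2602]
ee_rot: [-2.369, -2.063, 0.001]
contact_force: [0.3, 0.3, -0.8]
opening: 0.006
gripper_force: 0.0
```

Emit:
apply_moves --steps '[[1, [0, 0, 0], [0, 0, 0]], [1, [0, 0, 0], [0, 0, 0]], [1, [0, 0, 0], [0, 0, 0]], [1, [0, 0, 0], [0, 0, 0]], [1, [0, 0, 0], [0, 0, 0]], [1, [0, 0, 0], [0, 0, 0]], [1, [0, 0, 0], [0, 0, 0]], [1, [0, 0, 0], [0, 0, 0]]]'

```text
time_s: 8.67
tcp_pos: [0.4712, 0.0108, 0.2607]
ee_rot: [2.369, 2.063, -0.0]
contact_force: [0.3, -0.9, 1.0]
opening: 0.002
gripper_force: 0.0
```

Emit:
apply_moves --steps '[[1, [0, 0, 0], [0, 0, 0]], [1, [0, 0, 0], [0, 0, 0]], [1, [0, 0, 0], [0, 0, 0]], [1, [0, 0, 0], [0, 0, 0]], [1, [0, 0, 0], [0, 0, 0]], [1, [0, 0, 0], [0, 0, 0]], [1, [0, 0, 0], [0, 0, 0]], [1, [0, 0, 0], [0, 0, 0]]]'

```text
time_s: 9.33
tcp_pos: [0.4712, 0.0108, 0.2607]
ee_rot: [2.369, 2.063, -0.0]
contact_force: [-0.1, -0.2, -0.6]
opening: 0.004
gripper_force: 0.0
```

Run:
```python
from h import *
d=camera('scene');t=camera('top');t2=camera('top')
print(cv2.absdiff(t['frame'],t2['frame'])[150:240,340:430].max())
for x in balls(t,.036,(355,160,420,220)): print(x)
b=cv2.resize(d['frame'][120:260,90:400,::-1],(620,280));a=cv2.resize(t['frame'][130:290,140:430,::-1],(620,310))
cv2.imwrite('pics/w5.png',np.vstack([a,b]))
```

```text
8
(np.int32(102), array([376.        , 186.60784314]), array([ 0.56427745, -0.24868154,  0.036     ]))
(np.int32(127), array([394.02362205, 189.45669291]), array([ 0.55698376, -0.29413784,  0.036     ]))
```

View pics/w5.png

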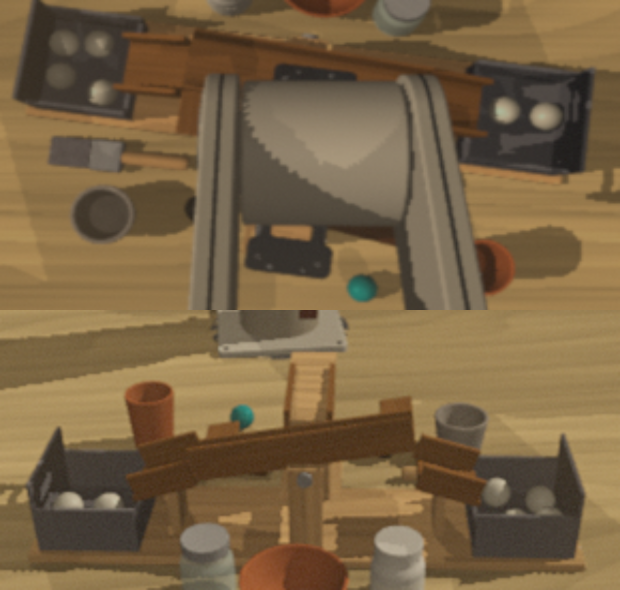

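Both balls are in the right tray, at (506,110) and (545,116) in the upper panel, and the rocker is still tipped right. I'll wait briefly for them to settle.

Emit:
apply_moves --steps '[[1, [0, 0, 0], [0, 0, 0]], [1, [0, 0, 0], [0, 0, 0]], [1, [0, 0, 0], [0, 0, 0]], [1, [0, 0, 0], [0, 0, 0]], [1, [0, 0, 0], [0, 0, 0]], [1, [0, 0, 0], [0, 0, 0]], [1, [0, 0, 0], [0, 0, 0]], [1, [0, 0, 0], [0, 0, 0]]]'

```text
time_s: 10.15
tcp_pos: [0.4712, 0.0108, 0.2607]
ee_rot: [2.369, 2.063, 0.0]
contact_force: [-0.3, 1.0, -0.6]
opening: 0.005
gripper_force: 0.0
```

Emit:
apply_moves --steps '[[1, [0, 0, 0], [0, 0, 0]], [1, [0, 0, 0], [0, 0, 0]], [1, [0, 0, 0], [0, 0, 0]], [1, [0, 0, 0], [0, 0, 0]], [1, [0, 0, 0], [0, 0, 0]], [1, [0, 0, 0], [0, 0, 0]], [1, [0, 0, 0], [0, 0, 0]], [1, [0, 0, 0], [0, 0, 0]]]'

```text
time_s: 10.82
tcp_pos: [0.4712, 0.0108, 0.2607]
ee_rot: [-2.369, -2.063, -0.0]
contact_force: [-0.6, 0.1, 0.2]
opening: 0.007
gripper_force: 0.0
```

Run:
```python
from h import *
import time
P=[]
for i in range(6): P.append([x[2][:2].round(4) for x in balls(camera('top'),.036,(355,160,420,220))])
print(P[0],P[-1])
m=len(P[0])==2==len(P[-1]) and np.abs(np.array(P[0])-P[-1]).max()
print(m)
if m is not False and m<.004: print(close_job())
```

```text
[array([ 0.564 , -0.2487]), array([ 0.557 , -0.2944])] [array([ 0.564 , -0.2488]), array([ 0.5569, -0.2941])]
0.00030000000000002247
the job is handed in; nothing more can be done
None
```

The rocker is tipped fully right, both porcelain balls rolled into the right tray and lie at rest there, and the job was handed in at about 11 s; no verdict came back.

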